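# Turn the welding current up four clicks

### The arm

A 6-joint arm with a two-finger parallel gripper is mounted at the origin on the work surface. World frame = base frame: x ahead of the robot, y to its left, z up, the work surface at z = 0. Lengths are in mm, angles in rad, forces in N, time in s.
With the tool pointing down it reaches from about 300 to 875 mm from the base axis. Payload 6.4 kg.
Tool frame: the origin (TCP) lies midway between the tips of the shut fingers; the grasp point (between the pads) lies 19 mm behind it; z points along the fingers, y is the direction in which the jaws open and shut (so a half turn about z gives the same grasp; the last joint's range is limited). The gripper opens to 85 mm and grips with 20 to 120 N. Pads are 22 mm wide; open, the fingers measure 114 mm over their backs; the gripper's body (76 mm by 85 mm) begins 54 mm behind the grasp point. The pads swing forward as they close: fully open they stand 13 mm farther back than shut.
Start: joints at [0.922, 0.181, 1.607, -0, 1.354, -0.206], TCP at [246.362, 519.564, 231.288] pointing down, gripper open.
Joint ranges: [-2.99, 2.99], [-0.89, 2.07], [0.3, 2.58], [-1.14, 4.28], [0, 2.63], [-3.12, 3.12]. Speed limits (rad/s): [2.57, 2.57, 3.01, 3.14, 3.14, 3.14].

### API

Orientations are given as [roll, pitch, yaw] about the fixed x, y, z axes, in that order (R = Rz(yaw) Ry(pitch) Rx(roll)).
In Python, from cell import * gives the robot as it stands. The module is installed in compiled form; this text tells all that it offers. Calls block until the motion is done:
- reach(position, orientation): joint-space move of the TCP to a pose.
- line_to(position, orientation=None, feed=150, guard=None): straight line of the TCP; orientation=None keeps the orientation; feed is the mean speed in mm/s. With guard (N) it stops when the force on the tool has changed by that much, and returns True; else False.
- move_joints(angles): joint-space move.
- grip(opening): opening from 0.0 (shut) to 1.0 (fully open); the grip force is fixed at half the most; returns when the fingers have stopped.
- sleep(seconds).
- inverse_kinematics(position, orientation): joint angles nearest the present ones, or None.
- get_state(): the state.
- grab_frame(name): name is "side" or "top" or "wrist"; returns (picture, depth): 480x640x3 uint8, red, green, blue; 480x640 float32, mm along the optical axis (not along the pixel's ray), 0 where there is no reading.
- get_calibration(name): a dict with "fx", "fy", "cx", "cy" (pixels), "dist" ([k1, k2, p1, p2, k3] as OpenCV has them; the pictures are not rectified), "pose" (4x4, takes a point from camera to world coordinates). Camera axes: x right, y down, z forward; pixel columns grow to the right and rows downward; lengths in mm; the calibration is good to about 2 mm. A picture is of the moment at which its call begins: read the wrist's pose just before it. get_calibration takes no time and is no camera call; for the wrist camera it gives the pose at the moment of the call.
A pose or a line that the arm cannot do raises IKError and nothing moves.
- close_job(): hands the job in, once; it reports no verdict.
The state is a dict: "clock": time; "joints": joint angles; "qd": joint speeds; "joint_efforts": joint torques, N m; "tcp_pos": TCP position; "eef_rot": TCP orientation; "ft_force": force on the tool from outside, world axes, zero at the start; "ft_torque": the same for the moment, N m; "opening": opening from 0.0 (shut) to 1.0 (fully open).
Only numpy, scipy, OpenCV 4.12 (cv2) and the standard library are available. Lean on these libraries where they do the work, as an engineer would, in place of code of your own. Each camera call takes 0.05 s, during which the arm holds its last target. There are 200 camera calls.

### The job

On the red welding current control box, turn the click-stop dial exactly four clicks clockwise (seen from above) from where it stands, pushing gently on the side of its pointer bar with a fingertip, without pinching it. Then, with the dial resting in its fourth click, press the green button fully down to apply the setting and let it come back up. Leave everything else where it stands.

Things in the scene. Friction and masses are not known exactly. Their poses are not given: they have to be found in the camera images.
- control: The fixed red box, 150 (x) by 250 (y) by 70 mm high, black top face; origin at the centre of its underside on the bench, z up. It does not move when pushed. Its yaw varies. In its own axes the dial's axis is at (0, +55) mm and the button's at (-15, -80) mm.
- dial_centre (a point): On the dial's upright axis, at the top of its bar, 110 mm above the bench. The dial: a grey disc, 76 mm diameter, top face 86 mm above the bench; across its centre stands a black bar 76 mm long, 12 mm thick, flat upright sides, up to 110 mm; half of the bar's top is marked by a white pointer line. Either end can be pushed. Box top clear within 70 mm of the axis.
- dial_pointer (a point): On the top of the bar at its white pointer end, 36 mm from the dial's axis and 110 mm above the bench; dial_centre to dial_pointer is the direction the dial points. Ten white ticks on the box around the dial, 24 degrees apart, mark its rest positions.
- dial (a joint): Turn of the dial, rad, growing clockwise seen from above. It rests only at multiples of 0.419 (24 degrees, one click) from 0 to 3.77 (9 clicks), a stop just beyond each end; starts at click 0, 1, 2 or 3. A spring plunger resists up to about 0.13 N m (5 N at 28 mm from the axis); once half-way to the next rest the dial snaps forward to it by itself, ahead of the finger.
- apply_top (a point): Centre of the top of the green push button, 30 mm in diameter, in a low black housing on the box; 92 mm above the bench when up; pressed straight down. Nothing stands within 45 mm of its axis.
- apply (a joint): How far the button is pressed, m: 0 up, 0.006 fully down. Its spring takes 5 N fully down and lifts it again when let go.
- nozzle: Loose brass nozzle, 22 mm diameter, 50 mm high, standing on the box's top; origin at the centre of its underside.
- collar_a: Loose steel ring, 90 mm diameter, 50 mm high, on the bench beyond the box; origin at the centre of its underside.
- collar_b: Loose aluminium ring, 80 mm diameter, 60 mm high, on the bench beyond the box; origin at the centre of its underside.
- spray: Loose yellow spray can, 60 mm diameter, 160 mm high, standing to the side of the box; origin at the centre of its underside.
- hammer: Loose hammer with a wooden handle, 240 mm long, 26 mm high, lying on the bench to the side; origin near mid-length on its underside.
- brush: Loose brush with a wooden handle, 200 mm long, 20 mm high, lying on the bench to the side; origin at mid-length on its underside.
- wrench: Loose steel wrench, 180 mm long, 8 mm high, lying on the bench to the side; origin at mid-length on its underside.

How it is judged:
By the outcome, as a careful person would: the job done as asked, in the order asked, and still so for the second after the job is handed in, with the robot touching nothing.
It also fails if it takes over 58 s, if anything falls off the work surface, if the arm or the gripper's body presses on something with over 40 N, if the wrist force passes 120 N, or if a joint passes its speed limit or range.

## Working session

There is one attempt and no reset: what is moved stays moved. The work goes in short steps, each a Python script; the robot and the scene stay as the last script left them, time stands still between calls to the robot, and variables do not carry over. Pictures are saved under pics/ and viewed, about 8 in all and at most 12, crops included, and the job is handed in when it is done.

```bash
mkdir -p pics; ls
python3 - <<'E'
from cell import *
import cv2,numpy as np
fs=[]
for n in("top","side"):
    p,d=grab_frame(n); np.savez(f"pics/{n}0.npz",p=p,d=d)
    c=get_calibration(n); print(n,c['fx'],np.round(c['dist'],3),np.round(c['pose'],3).tolist())
    cv2.imwrite(f"pics/{n}0.png",p[:,:,::-1])
s=get_state();print(s['clock'],s['tcp_pos'],s['eef_rot'],s['opening'])
E
```

```text
pics
top 558.6434492177011 [-0.157  0.     0.     0.     0.   ] [[0.01, -0.991, 0.133, 361.063], [-1.0, -0.009, 0.005, -23.203], [-0.004, -0.133, -0.991, 1489.729], [0.0, 0.0, 0.0, 1.0]]
side 601.9242406586354 [0.004 0.    0.    0.    0.   ] [[0.752, -0.504, 0.424, -106.421], [-0.659, -0.561, 0.502, -768.38], [-0.015, -0.657, -0.754, 1212.142], [0.0, 0.0, 0.0, 1.0]]
0.1 [246.03920843 519.1696758  230.47655607] [-3.14007660e+00 -3.20569384e-04  2.69882699e+00] 0.9983917511164959
```

View pics/top0.png

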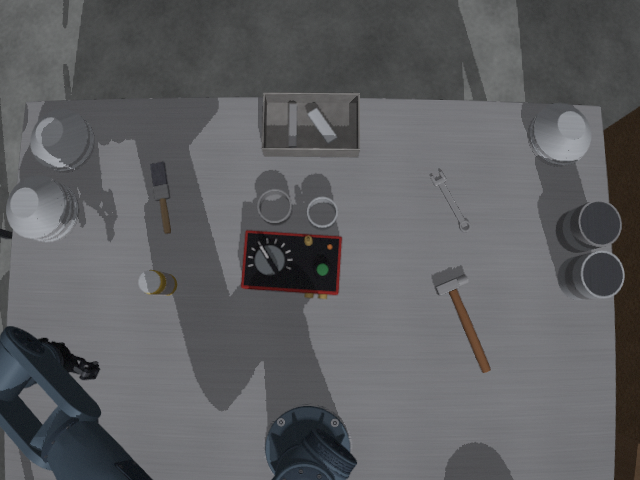

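```bash
cat > h.py <<'E'
from cell import *
import cv2,numpy as np
def world(c,uv,z):
    "pixel -> world point on plane z"
    K=np.array([[c['fx'],0,c['cx']],[0,c['fy'],c['cy']],[0,0,1]])
    n=cv2.undistortPoints(np.array([[uv]],float),K,np.array(c['dist'],float))[0,0]
    P=np.array(c['pose']); r=P[:3,:3]@[n[0],n[1],1]; o=P[:3,3]
    return o+r*(z-o[2])/r[2]
def pix(c,p):
    K=np.array([[c['fx'],0,c['cx']],[0,c['fy'],c['cy']],[0,0,1]])
    T=np.linalg.inv(np.array(c['pose']))
    return cv2.projectPoints(np.array([p],float),cv2.Rodrigues(T[:3,:3])[0],T[:3,3],K,np.array(c['dist'],float))[0][0,0]
E
python3 - <<'E'
from h import *
c=get_calibration("top")
for n,uv,z in(("dial",(269,258),100),("btn",(322,270),92),("noz",(307,239),120),("spray",(150,282),160),("tl",(246,232),70),("tr",(341,236),70),("bl",(243,288),70),("br",(339,293),70)): print(n,world(c,uv,z).round(0))
d=world(c,(269,258),100)
s=get_state(); p=s['tcp_pos']
line_to([p[0],p[1],330],feed=200)
reach([d[0]-30,d[1]-35,330],[np.pi,0,np.pi])
f=get_calibration("wrist"); im,dep=grab_frame("wrist")
np.savez("pics/w1.npz",im=im,dep=dep,**{k:np.array(v) for k,v in f.items()})
cv2.imwrite("pics/w1.png",im[:,:,::-1]); print(np.array(f['pose']).round(2)); s=get_state();print(s['clock'],s['tcp_pos'],s['joints'])
E
```

```text
dial [489. 101. 100.]
btn [461. -32.  92.]
noz [535.   6. 120.]
spray [422. 383. 160.]
tl [558. 164.  70.]
tr [550. -80.  70.]
bl [414. 168.  70.]
br [404. -76.  70.]
[[ 0.0000e+00  9.6000e-01  2.8000e-01  3.8700e+02]
 [ 1.0000e+00 -0.0000e+00  0.0000e+00  6.6670e+01]
 [ 0.0000e+00  2.8000e-01 -9.6000e-01  4.7247e+02]
 [ 0.0000e+00  0.0000e+00  0.0000e+00  1.0000e+00]]
2.6083 [458.7699764   66.23615273 329.87030444] [-1.13730033e-01 -1.46253428e-01  1.74169260e+00  2.25111833e-04
  1.54642830e+00 -1.68548714e+00]
```

View pics/w1.png

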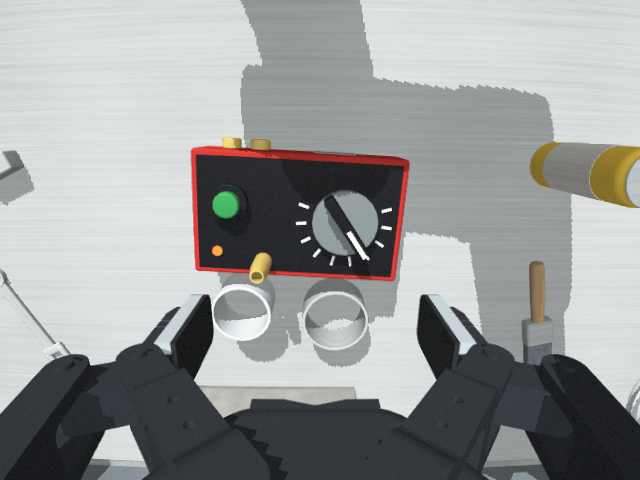

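The wrist view shows the dial at about (345,222) and its pointer end at about (363,258). The green button is at (225,205) and the nozzle at (261,267). The ticks run clockwise from (386,210), so the dial appears to be at click 3. Next I'll measure the dial and button.

```bash
cat >> h.py <<'E'
def measure(im,c,guess,r=45):
    "dial centre (disc ellipse on z=86) and pointer yaw (white line at z=110)"
    hsv=cv2.cvtColor(im,cv2.COLOR_RGB2HSV); u0,v0=map(int,guess)
    m=np.zeros(im.shape[:2],np.uint8); cv2.circle(m,(u0,v0),r,255,-1)
    grey=((hsv[...,2]>75)&(hsv[...,2]<205)&(hsv[...,1]<70)&(m>0)).astype(np.uint8)
    grey=cv2.morphologyEx(grey,cv2.MORPH_OPEN,np.ones((5,5)))
    h=cv2.convexHull(np.argwhere(grey)[:,::-1].astype(np.int32))[:,0]
    P=np.array([world(c,p,86)[:2] for p in h])
    (x,y),_,_=cv2.fitEllipse(P.astype(np.float32).reshape(-1,1,2))
    C=np.array([x,y]); rr=np.hypot(*(P-C).T)
    w=np.argwhere((hsv[...,2]>215)&(hsv[...,1]<50)&(m>0))[:,::-1]
    W=np.array([world(c,p,110)[:2] for p in w]); W=W[np.hypot(*(W-C).T)<42]
    v=W.mean(0)-C
    vx,vy,x0,y0=cv2.fitLine(W.astype(np.float32),cv2.DIST_HUBER,0,.01,.01).ravel()
    if vx*v[0]+vy*v[1]<0: vx,vy=-vx,-vy
    return C,(rr.min(),rr.max()),np.degrees(np.arctan2(vy,vx)),np.degrees(np.arctan2(v[1],v[0])),np.hypot(*v),abs(vx*(C[1]-y0)-vy*(C[0]-x0)),len(W)
E
python3 - <<'E'
from h import *
z=np.load("pics/w1.npz"); im=z['im']; c={k:z[k] for k in('fx','fy','cx','cy','dist','pose')}
print(measure(im,c,(346,224)))
hsv=cv2.cvtColor(im,cv2.COLOR_RGB2HSV)
g=np.argwhere((abs(hsv[...,0].astype(int)-65)<15)&(hsv[...,1]>120)&(hsv[...,2]>60)); b=g.mean(0)[::-1]; B=world(c,b,92)[:2]; print("btn",b,B,len(g))
t=[(304,206),(301,223),(306,240),(317,253),(333,261),(350,261),(386,227),(386,210)]
C=measure(im,c,(346,224))[0]
for q in t:
    w=world(c,q,70)[:2]-C; print(q,np.degrees(np.arctan2(w[1],w[0])).round(1),np.hypot(*w).round(1))
e=C-B; print("len",np.hypot(*e),"expect",np.hypot(15,135),"box yaw",np.degrees(np.arctan2(e[1],e[0])-np.arctan2(135,15)))
cv2.imwrite("pics/c1.png",cv2.resize(im[130:300,180:420][:,:,::-1],None,fx=3.2,fy=3.2,interpolation=cv2.INTER_CUBIC))
E
```

```text
(array([486.46087646, 100.74758911]), (np.float64(37.0275866952067), np.float64(38.59673926183103)), np.float32(96.824715), np.float64(30.736765257240435), np.float64(20.62333236158746), np.float64(19.71047680386164), 196)
btn [225.49003322 204.41860465] [463.0623945  -31.70481688] 602
(304, 206) -110.0 49.4
(301, 223) -86.0 50.3
(306, 240) -61.1 50.7
(317, 253) -37.3 51.6
(333, 261) -12.8 52.7
(350, 261) 10.0 52.2
(386, 227) 80.5 51.4
(386, 210) 103.8 51.0
len 134.5032669146201 expect 135.83077707206124 box yaw -3.67807750606638
```

View pics/c1.png

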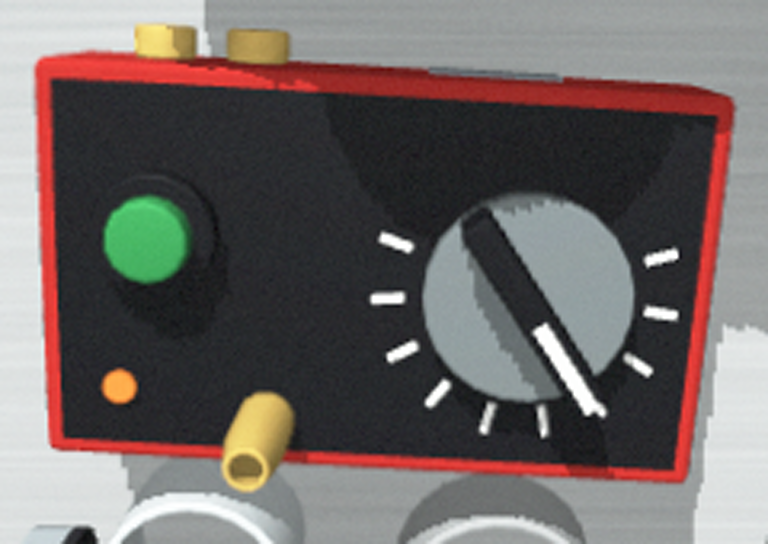

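```bash
cat >> h.py <<'E'
C=np.array([486.5,100.7]); TH0=32.6
def pose(phi,z=93,r=28,off=17):
    a=np.radians(phi); u=np.array([np.cos(a),np.sin(a)]); n=np.array([-u[1],u[0]])
    p=C+r*u+off*n
    return [p[0],p[1],z],[np.pi,0,a+np.pi/2]
def sweep(a,b,step=3,feed=40):
    for phi in np.linspace(a,b,max(2,int(abs(b-a)/step)+1))[1:]:
        p,o=pose(phi); hit=line_to(p,o,feed=feed,guard=15)
        s=get_state(); A=np.radians(phi); n=[-np.sin(A),np.cos(A)]
        f=s['ft_force']; print(f"{phi-TH0:.1f} tang {np.dot(f[:2],n):.2f} rad {f[0]*np.cos(A)+f[1]*np.sin(A):.2f} z {f[2]:.2f} t {s['clock']:.2f}",hit)
        if hit: return False
    return True
E
python3 - <<'E'
from h import *
for d in (30,0,-50,-96): q=inverse_kinematics(*pose(TH0+d)); print(None if q is None else np.round(q,2))
grip(0.0)
p,o=pose(TH0+30,z=200); reach(p,o)
p,o=pose(TH0+30); print(line_to(p,o,feed=80,guard=10),get_state()['ft_force'])
sweep(TH0+30,TH0-16,step=3)
print(get_state()['tcp_pos'],pose(TH0-16)[0])
im,_=grab_frame("wrist"); cv2.imwrite("pics/w2.png",im[:,:,::-1])
E
```

```text
[ 0.03  0.2   1.9   0.    1.05 -1.06]
[ 0.02  0.23  1.86  0.    1.05 -0.54]
[-0.02  0.25  1.83 -0.    1.06  0.29]
[-0.07  0.23  1.85 -0.    1.06  1.04]
False [-0.34659215 -0.14698625  0.81822903]
26.9 tang 0.30 rad -0.25 z 0.54 t 5.77 False
23.9 tang -0.98 rad -0.42 z 0.04 t 6.02 False
20.8 tang -0.43 rad -0.36 z 0.34 t 6.27 False
17.7 tang 0.26 rad -0.42 z 0.43 t 6.52 False
14.7 tang 0.25 rad 0.10 z -0.72 t 6.77 False
11.6 tang -0.05 rad -0.08 z 0.09 t 7.02 False
8.5 tang -0.47 rad 0.58 z 0.16 t 7.27 False
5.5 tang -0.44 rad 0.10 z 1.21 t 7.52 False
2.4 tang -0.91 rad -0.11 z 0.17 t 7.77 False
-0.7 tang 0.83 rad -0.56 z 0.20 t 8.02 False
-3.7 tang 3.27 rad -0.56 z -0.12 t 8.27 False
-6.8 tang 1.24 rad -0.43 z -0.33 t 8.52 False
-9.9 tang -0.26 rad -0.31 z -0.10 t 8.77 False
-12.9 tang -0.75 rad -0.10 z -0.40 t 9.02 False
-16.0 tang 0.70 rad -0.78 z 0.57 t 9.27 False
[508.50256201 124.93550045  93.01895331] [np.float64(508.4763298391392), np.float64(124.99075805324654), 93]
```

View pics/w2.png

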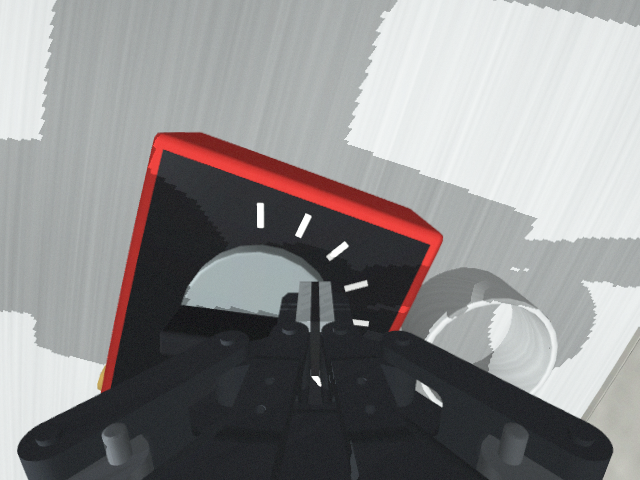

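Run:
```python
from h import *
ok=sweep(TH0-16,TH0-87,step=2,feed=30)
cur=-87 if ok else None
if ok:
    sweep(TH0-87,TH0-77,step=10)
    p,o=pose(TH0-77,z=230); line_to(p,o,feed=150)
    reach([C[0]-25,C[1]-35,300],[np.pi,0,np.pi])
    f=get_calibration("wrist"); im,dep=grab_frame("wrist")
    np.savez("pics/w3.npz",im=im,dep=dep,**{k:np.array(v) for k,v in f.items()})
    u,v=pix(f,[C[0],C[1],95]).astype(int); print(u,v)
    cv2.imwrite("pics/w3.png",cv2.resize(im[max(0,v-100):v+90,max(0,u-170):u+80][:,:,::-1],None,fx=3,fy=3,interpolation=cv2.INTER_CUBIC))
print(get_state()['clock'])
```

```text
-18.0 tang 0.48 rad -0.85 z 1.28 t 9.57 False
-20.1 tang -0.12 rad -0.21 z -0.13 t 9.82 False
-22.1 tang -0.34 rad -0.35 z 0.16 t 10.07 False
-24.1 tang 0.12 rad 0.09 z -0.70 t 10.32 False
-26.1 tang 3.55 rad -0.29 z 0.41 t 10.57 False
-28.2 tang 2.00 rad 0.43 z -0.27 t 10.82 False
-30.2 tang 1.60 rad -0.28 z -0.64 t 11.07 False
-32.2 tang 1.46 rad 0.31 z 0.05 t 11.32 False
-34.3 tang -1.05 rad -0.02 z -0.16 t 11.57 False
-36.3 tang 0.15 rad -0.18 z 0.11 t 11.82 False
-38.3 tang -0.06 rad -0.16 z -0.35 t 12.07 False
-40.3 tang -0.01 rad -0.11 z 0.31 t 12.32 False
-42.4 tang 0.17 rad -0.71 z -0.65 t 12.57 False
-44.4 tang 0.55 rad 0.33 z 0.49 t 12.82 False
-46.4 tang -0.08 rad 0.19 z -0.65 t 13.07 False
-48.5 tang 0.28 rad -1.73 z 0.61 t 13.32 False
-50.5 tang 2.86 rad -0.06 z -0.25 t 13.57 False
-52.5 tang 2.27 rad -0.39 z -0.92 t 13.82 False
-54.5 tang 1.27 rad 0.13 z -0.08 t 14.07 False
-56.6 tang 0.20 rad -0.54 z 0.07 t 14.32 False
-58.6 tang -0.42 rad 0.02 z 0.15 t 14.57 False
-60.6 tang -0.21 rad -0.03 z -0.65 t 14.82 False
-62.7 tang -0.37 rad -1.02 z -0.99 t 15.07 False
-64.7 tang -0.67 rad -0.36 z -0.21 t 15.32 False
-66.7 tang -0.88 rad 0.32 z -0.44 t 15.57 False
-68.7 tang 0.37 rad 0.01 z 0.11 t 15.82 False
-70.8 tang 0.02 rad -0.05 z -0.64 t 16.07 False
-72.8 tang 1.62 rad -1.08 z -0.72 t 16.32 False
-74.8 tang 2.54 rad -0.94 z -1.07 t 16.57 False
-76.9 tang 1.41 rad -0.72 z -1.59 t 16.82 False
-78.9 tang 0.43 rad -0.61 z -0.69 t 17.07 False
-80.9 tang -0.20 rad -0.13 z 0.28 t 17.32 False
-82.9 tang 0.12 rad -0.06 z -0.47 t 17.57 False
-85.0 tang -0.03 rad 0.08 z 0.05 t 17.82 False
-87.0 tang -0.81 rad 0.39 z -0.36 t 18.07 False
-77.0 tang -0.50 rad -0.87 z -0.84 t 18.39 False
348 230
21.575
```

View pics/w3.png

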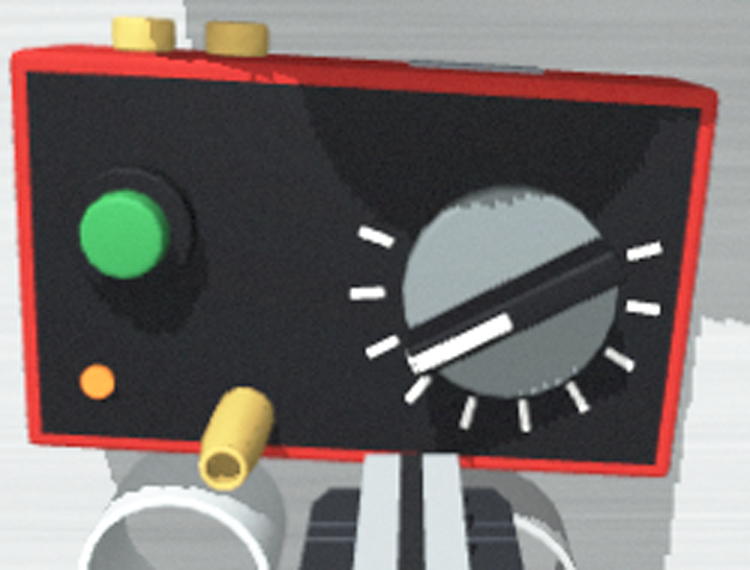

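Counting clockwise from the tick at (645,250), the pointer lies on tick 7, since its direction is about −61° and tick 7 is at −61°. That is four clicks from 3, matching the four force peaks. The nozzle hasn't moved. Next I'll press the button.

Run:
```python
from h import *
B=[463.2,-32.5]; o=[np.pi,0,np.pi]
reach([*B,200],o); line_to([*B,97],feed=100,guard=10)
f0=get_state()['ft_force'][2]
for z in (91,89,88,87,86.3,85.7,85,84.3,83.5):
    h=line_to([*B,z],feed=10,guard=14); s=get_state(); print(z,h,s['tcp_pos'][2].round(2),(s['ft_force'][2]-f0).round(2))
    if h or s['ft_force'][2]-f0>14: break
sleep(0.3); s=get_state(); print(s['tcp_pos'].round(2),(s['ft_force'][2]-f0).round(2))
line_to([*B,100],feed=40); line_to([*B,230],feed=150)
reach([C[0]-25,C[1]-35,300],o)
f=get_calibration("wrist"); im,dep=grab_frame("wrist")
u,v=pix(f,[C[0],C[1],95]).astype(int)
b=pix(f,[*B,92]).astype(int); Z=dep[b[1]-4:b[1]+5,b[0]-4:b[0]+5]; P=np.array(f['pose'])
n=cv2.undistortPoints(np.array([[b]],float),np.array([[f['fx'],0,f['cx']],[0,f['fy'],f['cy']],[0,0,1]]),np.array(f['dist'],float))[0,0]
print("btn top z",(P[:3,3]+P[:3,:3]@[n[0],n[1],1]*np.median(Z))[2])
cv2.imwrite("pics/w4.png",im[:,:,::-1])
print(get_state()['clock'])
```

```text
91 False 91.11 2.42
89 False 89.06 3.95
88 False 88.05 4.56
87 False 87.03 4.13
86.3 False 86.34 4.91
85.7 False 86.02 8.01
85 False 85.87 15.12
[463.33 -32.55  85.89] 15.13
btn top z 92.1391000223349
28.1667
```

View pics/w4.png

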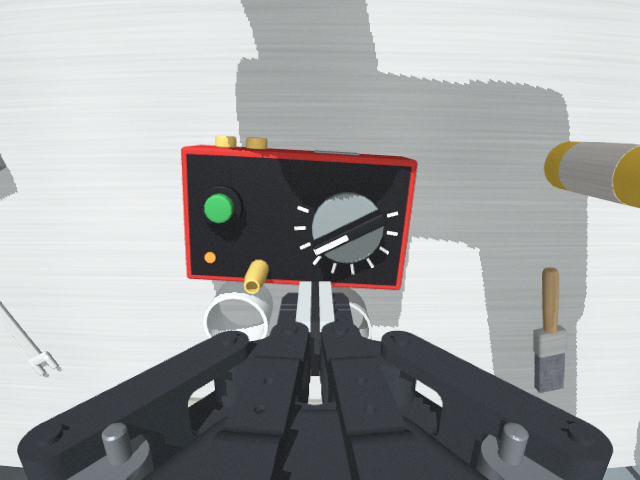

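The button went down to its stop at about 85.9 mm and is back up: the depth image puts its top at 92.1 mm, at pixel (218,208). The pointer end at (318,250) is still on tick 7, and nothing else has moved.

```bash
python3 -c "
from cell import *
close_job()"
```

```text
the job is handed in; nothing more can be done
```

I turned the dial four clicks clockwise, from click 3 to click 7, by pushing the side of its bar with the closed fingertips. I then pressed the green button fully down and handed the job in at about 28 s on the robot's clock.

- **Dial:** four separate force peaks of about 3 N showed as it turned. The pointer sits on tick 7 in the pictures taken before and after the press. Read by eye, it turned about 92° rather than 96°, which is within what I can read from the image.
- **Button:** it met its stop at about 85.9 mm, with force rising from 5 N to 15 N. The depth image afterwards put its top at 92.1 mm, so it came back up.
- **Rest of the scene:** the nozzle, rings, can and brush look unmoved in the last picture. The wrench is only partly in that view, and the hammer barely, so I didn't recheck those two. The arm stayed well clear of both.
- **Failed check:** my automatic fit of the pointer line failed because it picked up the white ticks. I took the start angle from the ticks and box geometry instead.

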